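Shut and bolt the worn-shoe box

TASK

Shut the lid of the blue steel box that holds the worn brake shoe, then bolt it: lift the red-knobbed bolt handle out of its notch, slide the bolt through the eye on the lid, and lower the handle fully into the notch of the yellow catch. The catch's place is only roughly known, so feel for its end post and keep the push on it gentle, well under 15 N; leave the other things on the bench where they are.

Things in the scene. Friction and masses are not known exactly. Their poses are not given: they have to be found in the camera images.
- lockbox: Blue steel box, fixed: origin under it on the bench top; x points from its bolt side (towards the robot) to the lid's hinge, y along the bolt in the direction it is thrown, z up. Tray x -30..100, y -110..110, walls 72 mm high, a worn shoe inside. In front a ledge, x -99..-30, 45 mm high, carries the bolt (axis along y at x -55, z 62 mm), the rail and the catch. Nothing stands before the ledge.
- lid (a joint): Lid hinge (rad): 0 shut, grows as it opens; starts part open. Hinge line along the box's y at box x 100, z 72 mm. Stiff (0.45 N m friction): stays where left; 1 to 5 N down at the front edge shuts it. Lid 130 mm deep, 220 wide, 4 thick, top 76 mm above the bench when shut. The eye for the bolt hangs from its front edge at box y 75 mm; a bolt thrown over 30 mm keeps it from shutting.
- lid_edge (a point): Middle of the lid's front edge, on its top face, 130 mm from the hinge; moves with the lid.
- bolt (a joint): Travel of the steel bolt, 12 mm thick (m): 0 drawn back, handle in the first notch; grows along the box's y as it is thrown, at most 0.092. Sliding friction 2 N.
- bolt_handle (a joint): Angle of the bolt handle about the bolt's axis (rad): 0 level towards the robot (box -x), fully down in a notch; grows as it is lifted; stops at 0.70. Resting on the rail between the notches it reads about 0.36; from about 0.40 it slides clear of the rail. Let go, it falls by its own weight (60 g).
- bolt_knob (a point): Centre of the red ball knob, 22 mm across, on the end of the 10 mm thick handle bar, 80 mm from the bolt's axis: 62 mm above the bench with the handle down, at box x -135 mm; about 90 mm above the bench when the bar rests on the rail. It can be pinched from above across the box's y and turns between the fingers as the handle swings.
- first_notch (a point): Centre of the first notch, at the height of the bolt's axis (box x -90, y -48, z 62 mm). The notch, 14 mm wide along y, is cut in a steel rail 10 mm thick in x that runs on towards the catch, its top 6 mm above the bolt's axis.
- catch_middle (a point): Mean place of the yellow catch's notch (box x -90, y 19, z 62 mm; bolt at 0.067), fixed to the box. The catch is screwed on through slots: its true notch, 14 mm wide, lies up to 17 mm from here along y, not measured. Near side rail-high; far side an upright end post, 10 mm thick, top 102 mm above the bench, which stops the raised handle too: a bar that touches it is 2 mm past the notch's middle.
- hammer_mid (a point): Middle of the ball-pein hammer with an ash handle, 276 x 100 x 25 mm, lying at the left. Not part of the job.
- marker_mid (a point): Middle of the white and yellow paint marker, 125 x 16 mm, lying at the left. Not part of the job.
- spring_tool_mid (a point): Middle of the thin chrome spring tool, 242 x 20 x 10 mm, lying at the right. Not part of the job.
- tape_roll_mid (a point): Middle of the black roll of tape, 70 mm across, 19 mm high, lying flat. Not part of the job.
- cleaner_can_mid (a point): Middle of the red and white spray can, 65 mm across, 234 mm tall, standing at the right. Not part of the job.

How it is judged (in metres and radians):
On the way, in this order (a step that is already met when the one before it is completed fails the run):
1. the lid is shut while the bolt is still drawn back (value of joint lid below 0.04 rad and value of joint bolt below 0.01 m), for 0.2 s.
2. the handle is lifted out of its notch and the bolt slid forward under the shut lid's eye (value of joint lid below 0.04 rad and value of joint bolt above 0.036 m and value of joint bolt_handle above 0.25 rad), for 0.1 s.
At the end, for the whole second after the job is handed in: The lid is shut (under 0.04 rad), the bolt is thrown through the eye (over 42 mm) and at rest, and its handle lies fully down in the catch's notch (under 0.10 rad) (value of joint lid below 0.04 rad and value of joint bolt above 0.042 m and value of joint bolt_handle below 0.1 rad and velocity of joint bolt between -0.01 and 0.01 m/s); the robot touches nothing.
It fails at once if the bolt handle is forced against the catch (over 15 N) (contact force between bolt_handle_c0 and catch_c0 above 15 N or contact force between bolt_handle_c0 and catch_c1 above 15 N).
It fails at once if another thing on the bench is moved by more than 20 mm (distance of any of hammer_mid, marker_mid, spring_tool_mid, tape_roll_mid, cleaner_can_mid from where it was at the start of the episode above 0.02 m).
It also fails if it takes over 58 s, if anything falls off the work surface, if the arm or the gripper's body presses on something with over 40 N, if the wrist force passes 120 N, or if a joint passes its speed limit or range.

ROBOT

A 6-joint arm with a two-finger parallel gripper is mounted at the origin on a cart in front of the work surface, level with it; the furniture and walls round the work are solid. World frame = base frame: x ahead of the robot, y to its left, z up, the work surface at z = 0. Lengths are in mm, angles in rad, forces in N, time in s.
With the tool pointing down it reaches from about 250 to 800 mm from the base axis. Payload 3.9 kg.
Tool frame: the origin (TCP) lies at the very end of the fingers, on their centre line; the grasp point (between the pads) lies 19 mm behind it; z points along the fingers, y is the line along which they close (so a half turn about z gives the same grasp; the last joint's range is limited). The gripper opens to 85 mm and grips with 20 to 120 N. Pads are 22 mm wide; open, the fingers measure 114 mm over their backs; the gripper's body (76 mm by 85 mm) begins 54 mm behind the grasp point. The pads swing forward as they close: fully open they stand 13 mm farther back than shut.
Start: joints at [1.23, 0.26, -0.138, 1.173, 0, 1.571], TCP at [175.472, 494.798, 231.304] pointing down, gripper open.
Joint ranges: [-2.78, 2.78], [-0.83, 1.72], [-1.28, 1.37], [-1.9, 2.12], [-1.57, 1.48], [-3.14, 3.14]. Speed limits (rad/s): [2.57, 2.57, 3.14, 3.14, 3.14, 3.14].

INTERFACE

Orientations are given as a 3x3 rotation matrix whose columns are the frame's x, y, z axes.
In Python, from bench import manip gives the robot as it stands. The module is installed in compiled form; this text tells all that it offers.
- The arm moves only by the tool send_rows, never from a script. Its argument "plan" is one flat list of numbers, 7 for each row, row after row: the shift along the tool's x, y, z in units of 40 mm (1.0 is 40 mm), then the turn, a rotation vector about the tool's x, y, z in units of 10 degrees (1.0 is 10 degrees), then the opening in per cent of the stroke, from 0 (shut) to 100 (fully open). A call has 1 to 20 rows; each row is the pose to reach, as a shift and turn from the pose commanded when the call began, along the tool's axes at that moment; what a row does not reach only later rows make up. A row lasts 1/8 s, in which the tool goes at most 62.5 mm and 10.7 degrees, less where a joint would pass 70% of its speed; a pose out of reach is approached as far as the arm can. A call with a gripper value outside its range is refused whole. The fingers move at their own pace and stop on an object; "force" is the grip in N (left out, the last holds). Time passes only in rows, so rows that repeat a pose let the fingers close. It gives the time, the measured TCP pose, the force, the opening and the grip force at its end, in the units of the state.
- manip.observe(): the state, without advancing time (a new reading comes with each control period).
- manip.camera(name): name is "side" or "top" or "wrist"; returns a dict with "color" (400x640x3 uint8, red, green, blue), "mtx" (3x3 intrinsics, pixels), "rvec" (rotation vector, rad) and "tvec" (3), from world to camera coordinates, as OpenCV has them; the wrist camera has in their place "mount" (4x4, takes a point from camera to tool coordinates, whose origin is the TCP and whose axes are the flange's). Camera axes: x right, y down, z forward; pixel columns grow to the right and rows downward; lengths in mm; the calibration is good to about 2 mm. The wrist camera is an equidistant fisheye: a pixel r from the principal point sees the ray r / f radians off the axis. A picture is of the moment at which its call begins: read the wrist's pose just before it. There is no depth.
- manip.close_job(): hands the job in; it is judged then, once.
Trained networks look in the newest picture that a camera, given by its name, has taken for a name from the list of things; names that differ only in an ending like _2 or _b are one class to them, and where a whole thing is asked for, a point or a joint stands for the part that bears it (a point fixed in the world has none). Each returns a list of dicts, best first, with "p" (0 to 1); they miss things now and then, are a little off and sometimes report something else, mostly with a low value. They report only what shows in the picture. A call takes as long as a camera call.
- manip.find_in(camera, name): "extent" ([centre column, centre row, width, height] in pixels, round what is visible of it).
- manip.silhouettes(camera, name): "region" (400x640 bool, what is visible of it) and "extent" ([centre column, centre row, width, height] in pixels, round what is visible of it).
- manip.landmark_of(camera, name): "pixel" ([row, column] in pixels: a listed point, or the origin of a listed thing).
The state is a dict: "time_s": time; "q": joint angles; "joint_vel": joint speeds; "joint_torque": joint torques, N m; "position": TCP position; "orientation": TCP orientation; "wrist_force": force on the tool from outside, world axes, zero at the start; "moment": the same for the moment, N m; "gripper_width": finger opening in mm; "grasp_force": force on a finger pad.
Only numpy, scipy, OpenCV 4.12 (cv2) and the standard library are available. Lean on these libraries where they do the work, as an engineer would, in place of code of your own. Each camera call takes 0.05 s, during which the arm holds its last target. There are 200 camera calls.

## Working session

There is one attempt and no reset: what is moved stays moved. The work goes in short steps, Python scripts to look and compute and a tool call to move; the robot and the scene stay as the last step left them, time stands still between calls to the robot, and variables do not carry over. Pictures are saved under pics/ and viewed, at most 10 in all, crops included, and the job is handed in when it is done.

Besides the shell and the picture viewer there is one more tool, called after "Request:" as a command line: name --argument value ..., lists and objects as JSON in quotes. send_rows: Moves the arm, as the interface text tells. Its arguments: {"type":"object","properties":{"plan":{"type":"array"},"force":{"type":"number"}},"required":["plan"]}

```bash
mkdir -p pics; cat > h.py <<'E'
import numpy as np, cv2
from bench import manip
def tri(name, views):
    pass
E
python3 - <<'E'
from h import *
s=manip.observe(); print(s['time_s'],s['position'],s['orientation'],s['gripper_width'])
for c in ('side','top'):
    im=manip.camera(c); cv2.imwrite(f'pics/{c}0.png',im['color'][:,:,::-1]); print(c,im['mtx'],im['rvec'],im['tvec'])
    for n in ('lockbox','lid_edge','bolt_knob','first_notch','catch_middle'):
        print(n,[(np.round(d['pixel'],1),round(d['p'],2)) for d in manip.landmark_of(c,n)[:2]])
E
```

```text
0.0 [175.24192736 494.14461122 230.44804888] [[-9.42492470e-01  3.34226724e-01 -6.64033270e-04]
 [ 3.34227383e-01  9.42490560e-01 -1.89758435e-03]
 [-8.37831141e-06 -2.01039706e-03 -9.99997979e-01]] 85.26296156721166
side [[514.20782457   0.         310.41666941]
 [  0.         514.20782457 194.81727442]
 [  0.           0.           1.        ]] [2.20474707 0.02774601 0.00974857] [-612.91140381   86.59160692 1391.59432347]
lockbox [(array([227.9, 308. ]), 0.71)]
lid_edge []
bolt_knob [(array([222.2, 250.2]), 0.5), (array([226.9, 305.3]), 0.35)]
first_notch [(array([221.9, 275.7]), 0.81)]
catch_middle [(array([208.3, 277.1]), 0.67), (array([162.9, 334.2]), 0.22)]
top [[445.66889622   0.         324.25724131]
 [  0.         445.66889622 198.17707356]
 [  0.           0.           1.        ]] [ 2.16597151 -2.11382764  0.18932504] [  28.00602676  628.84496894 1269.84300166]
lockbox [(array([210.9, 331.5]), 0.64)]
lid_edge [(array([200.2, 336.3]), 0.7), (array([237.4, 351.6]), 0.45)]
bolt_knob [(array([258.7, 351.1]), 0.51)]
first_notch [(array([233. , 352.2]), 0.76), (array([200.4, 337.8]), 0.41)]
catch_middle [(array([241.2, 327.1]), 0.93)]
```

View pics/side0.png

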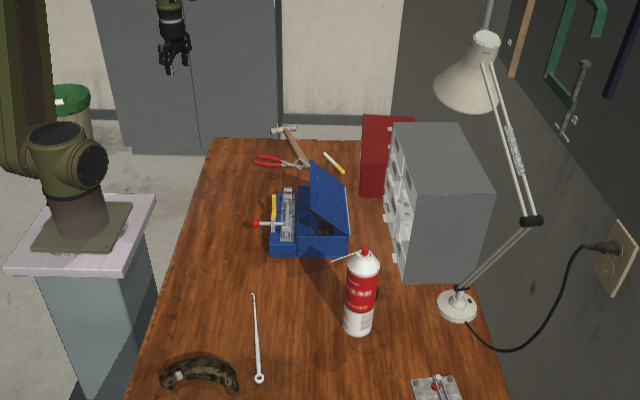

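View pics/top0.png

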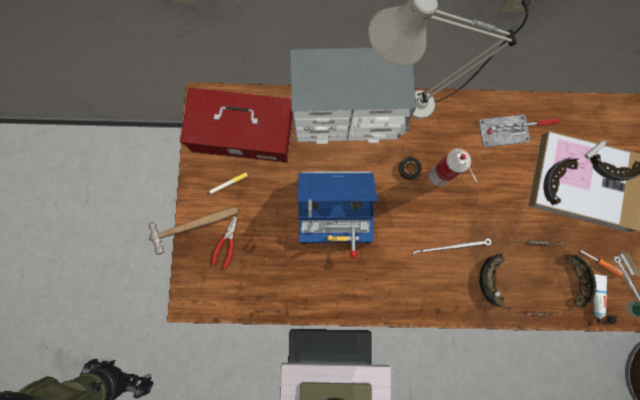

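```bash
cat > h.py <<'E'
import numpy as np, cv2
from bench import manip
def ray(im,px,z):
    "pixel (row,col) -> world point at height z"
    R=cv2.Rodrigues(np.array(im['rvec'],float))[0]; t=np.array(im['tvec'],float).ravel()
    d=R.T@np.linalg.inv(im['mtx'])@np.array([px[1],px[0],1.]); c=-R.T@t
    return c+d*(z-c[2])/d[2]
def bx(x,y,z,o,yaw):
    c,s=np.cos(yaw),np.sin(yaw); return np.array([o[0]+c*x-s*y,o[1]+s*x+c*y,z])
E
python3 - <<'E'
from h import *
Z=dict(lockbox=0,bolt_knob=62,first_notch=62,catch_middle=62)
for c in ('side','top'):
    im=manip.camera(c)
    for n in Z:
        for d in manip.landmark_of(c,n)[:1]: print(c,n,np.round(ray(im,d['pixel'],Z[n]),1))
    d=manip.landmark_of(c,'lid_edge')
    for e in d[:1]: print(c,'lid',[np.round(ray(im,e['pixel'],z),0) for z in (76,130,180,200)])
E
```

```text
side lockbox [595.5  10.3   0. ]
side bolt_knob [464.  -34.9  62. ]
side first_notch [509.8 -39.6  62. ]
side catch_middle [520.4  21.5  62. ]
side lid [array([613., 126.,  76.]), array([613.,  49., 130.]), array([613., -23., 180.]), array([613., -51., 200.])]
top lockbox [592.2  13.4  -0. ]
top bolt_knob [457.7 -41.1  62. ]
top first_notch [516.3 -45.8  62. ]
top catch_middle [511.1  23.8  62. ]
top lid [array([612.,   1.,  76.]), array([604.,   3., 130.]), array([596.,   5., 180.]), array([593.,   6., 200.])]
```

The side view shows the box with its lid raised about 0.75 rad and the knob at column 255, row 223. In the top view the knob is at (352, 253) and the lid's front edge lies near row 200. The box sits at about (594, 12) with a yaw near 0. I'll go above it for one close look.

Request:
send_rows --plan '[-3, -2.2, -1.75, 0, 0, -0.5, 0, -6, -4.4, -1.75, 0, 0, -1, 0, -9, -6.5, -1.75, 0, 0, -1.5, 0, -12.25, -8.75, -1.75, 0, 0, -1.95, 0, -12.25, -8.75, -1.75, 0, 0, -1.95, 0, -12.25, -8.75, -1.75, 0, 0, -1.95, 0, -12.25, -8.75, -1.75, 0, 0, -1.95, 0, -12.25, -8.75, -1.75, 0, 0, -1.95, 0, -12.25, -8.75, -1.75, 0, 0, -1.95, 0, -12.25, -8.75, -1.75, 0, 0, -1.95, 0, -12.25, -8.75, -1.75, 0, 0, -1.95, 0, -12.25, -8.75, -1.75, 0, 0, -1.95, 0, -12.25, -8.75, -1.75, 0, 0, -1.95, 0, -12.25, -8.75, -1.75, 0, 0, -1.95, 0]' --force 40

```text
time_s: 2.95
position: [519.7, 2.2, 301.5]
orientation: [[-1.0, -0.001, 0.0], [-0.001, 1.0, 0.0], [-0.0, 0.0, -1.0]]
wrist_force: [0.6, 0.7, 0.9]
gripper_width: 0.4
grasp_force: 0.0
```

```bash
cat >> h.py <<'E'
def wray(im,s,px,z):
    M=np.array(im['mtx']); u=np.array([(px[1]-M[0,2])/M[0,0],(px[0]-M[1,2])/M[1,1]]); r=np.hypot(*u)
    d=np.array([*(u*np.sin(r)/max(r,1e-9)),np.cos(r)]); T=np.array(im['mount']); R=np.array(s['orientation'])
    d=R@T[:3,:3]@d; c=R@T[:3,3]+s['position']
    return c+d*(z-c[2])/d[2]
E
python3 - <<'E'
from h import *
s=manip.observe(); print(s['time_s'],s['position'],np.round(s['orientation'],3),s['wrist_force'])
im=manip.camera('wrist'); cv2.imwrite('pics/w1.png',im['color'][:,:,::-1]); print(im['mtx'],im['mount'])
Z=dict(lockbox=0,bolt_knob=62,first_notch=62,catch_middle=62,lid_edge=161)
for n in Z:
    for d in manip.landmark_of('wrist',n)[:2]: print(n,np.round(d['pixel']),round(d['p'],2),np.round(wray(im,s,d['pixel'],Z[n]),1))
E
```

```text
2.95 [519.70242916   2.20388185 301.5110902 ] [[-1.    -0.001  0.   ]
 [-0.001  1.     0.   ]
 [-0.     0.    -1.   ]] [0.60001409 0.68535888 0.91005549]
[[309.70691629   0.         322.55580616]
 [  0.         309.70691629 200.76183889]
 [  0.           0.           1.        ]] [[-6.57655728e-04 -9.60770800e-01 -2.77342814e-01  7.03450316e+01]
 [ 9.99999775e-01 -6.67774036e-04 -5.79708036e-05 -1.30416636e-03]
 [-1.29505675e-04 -2.77342790e-01  9.60771024e-01 -1.42571290e+02]
 [ 0.00000000e+00  0.00000000e+00  0.00000000e+00  1.00000000e+00]]
lockbox [214. 327.] 0.62 [598.9   9.    0. ]
bolt_knob [132. 291.] 0.61 [471.2 -36.5  62. ]
first_notch [166. 289.] 0.66 [513.8 -39.7  62. ]
catch_middle [163. 343.] 0.76 [510.7  28.   62. ]
```

View pics/w1.png

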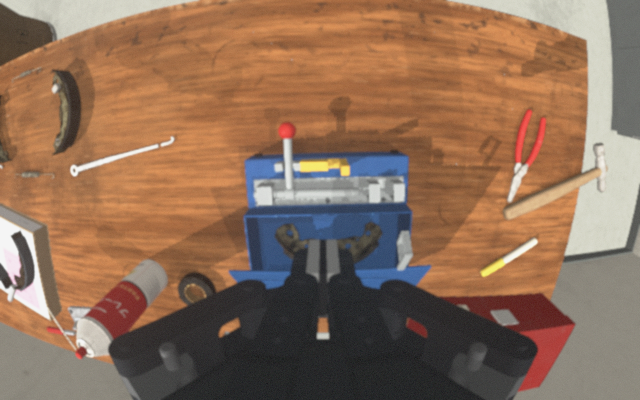

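The wrist view shows the red knob at (288, 130) and the ledge's front corners at (248, 157) and (407, 154). The yellow catch spans columns 300–348, with its post at about (345, 167). The lid edge is seen near row 270. Next I'll fit the yaw and origin.

```bash
python3 - <<'E'
from h import *
s=manip.observe(); im=manip.camera('wrist')
# red knob centroid
c=im['color'].astype(int); m=(c[...,0]>150)&(c[...,1]<70)&(c[...,2]<70); m[:110]=0;m[150:]=0;m[:,:270]=0;m[:,310:]=0
k=np.argwhere(m).mean(0); print('knob',k,wray(im,s,k,62))
# blue ledge corners
hsv=cv2.cvtColor(im['color'],cv2.COLOR_RGB2HSV); b=cv2.inRange(hsv,(105,120,50),(125,255,255)); b[:140]=0;b[204:]=0;b[:,:230]=0;b[:,420:]=0
pts=[]
for col in list(range(252,282,2))+list(range(352,404,2)):
    r=np.flatnonzero(b[:,col]); pts.append(wray(im,s,(r[0],col),45)[:2]) if len(r) else 0
pts=np.array(pts); p=np.polyfit(pts[:,1],pts[:,0],1); print('front line x=',p, 'yaw deg',-np.degrees(np.arctan(p[0])), np.polyval(p,12))
for r in (165,): 
    q=np.flatnonzero(b[r]); print('sides',[wray(im,s,(r,v),45) for v in (q[0],q[-1])])
y=cv2.inRange(hsv,(20,120,120),(35,255,255)); y[:150]=0;y[185:]=0;y[:,:270]=0;y[:,380:]=0
q=np.argwhere(y); print('catch px',q.min(0),q.max(0)); 
e=q[:,1].max(); rr=q[q[:,1]==e][:,0].mean(); print([wray(im,s,(rr,e),z) for z in (68,102)])
E
```

```text
knob [128.23188406 290.86956522] [467.45375375 -37.41656838  62.        ]
front line x= [-4.09521146e-02  5.06581762e+02] yaw deg 2.3450729588153227 506.0903362779529
sides [array([515.52567764, -98.95237311,  45.        ]), array([515.41388514, 114.23589092,  45.        ])]
catch px [159 301] [174 349]
[array([518.25731156,  34.098008  ,  68.        ]), array([512.07006969,  31.14310976, 102.        ])]
```

Request:
send_rows --plan '[-1.5, 0.2, 0, 0, 0, 0, 0, -2.5, 0.2, 0.5, 0, 0, 0, 0, -2.5, 0.2, 2, 0, 0, 0, 0, -2.5, 0.2, 3.2, 0, 0, 0, 0, -2.5, 0.2, 3.5, 0, 0, 0, 0, -2.45, 0.2, 3.8, 0, 0, 0, 0, -2.3, 0.2, 4.1, 0, 0, 0, 0, -2.15, 0.2, 4.35, 0, 0, 0, 0, -2.05, 0.2, 4.6, 0, 0, 0, 0, -1.95, 0.2, 4.85, 0, 0, 0, 0, -1.85, 0.2, 5.1, 0, 0, 0, 0, -1.8, 0.2, 5.35, 0, 0, 0, 0, -1.8, 0.2, 5.45, 0, 0, 0, 0, -1.8, 0.2, 5.55, 0, 0, 0, 0, -1.8, 0.2, 5.6, 0, 0, 0, 0, -1.8, 0.2, 5.65, 0, 0, 0, 0]'

```text
time_s: 5.3
position: [591.4, 9.3, 75.9]
orientation: [[-1.0, 0.0, -0.002], [0.0, 1.0, 0.0], [0.002, 0.0, -1.0]]
wrist_force: [-5.9, -0.3, 15.7]
gripper_width: 0.0
grasp_force: 7.9
```

Request:
send_rows --plan '[0, 0, -1.5, 0, 0, 0, 0, 1.3, -0.6, -2.85, 0, 0, 0, 60, 2.3, -1.2, -2.85, 0, 0, 0, 60, 2.3, -1.2, -2.85, 0, 0, 0, 60, 2.3, -1.2, -2.85, 0, 0, 0, 60, 2.3, -1.2, -2.85, 0, 0, 0, 60]'

```text
time_s: 6.05
position: [501.3, -38.5, 188.9]
orientation: [[-1.0, -0.0, 0.0], [-0.0, 1.0, 0.0], [-0.0, 0.0, -1.0]]
wrist_force: [-0.4, -0.6, 0.6]
gripper_width: 51.1
grasp_force: 0.0
```

```bash
python3 - <<'E'
from h import *
s=manip.observe(); im=manip.camera('wrist'); cv2.imwrite('pics/w2.png',im['color'][:,:,::-1]); print(s['time_s'],s['position'],s['wrist_force'],s['gripper_width'])
c=im['color'].astype(int); m=((c[...,0]>130)&(c[...,1]<80)&(c[...,2]<80)).astype(np.uint8)
n,l,st,ce=cv2.connectedComponentsWithStats(m)
for i in range(1,n):
    if st[i,4]>60: print(st[i],ce[i],np.round(wray(im,s,ce[i][::-1],62),1))
for n in ('bolt_knob','first_notch','catch_middle','lid_edge'):
    for d in manip.landmark_of('wrist',n)[:1]: print(n,np.round(d['pixel']),round(d['p'],2),np.round(wray(im,s,d['pixel'],76 if n=='lid_edge' else 62),1))
E
```

```text
6.05 [501.33676354 -38.46703951 188.87322204] [-0.38890149 -0.60456754  0.59431692] 51.08952643472897
[574 128  20  62 309] [582.44660194 156.94174757] [456.5 260.7  62. ]
[585 138  21  54 262] [596.94274809 163.32824427] [462.1 291.7  62. ]
[307 146  24  24 418] [318.82057416 157.14114833] [469.  -41.7  62. ]
[563 363  55  37 947] [588.92291447 384.26927138] [906.4 515.3  62. ]
[ 34 364  16   8  64] [ 41.015625 367.375   ] [ 863.8 -615.5   62. ]
bolt_knob [158. 322.] 0.85 [469.9 -39.1  62. ]
first_notch [204. 323.] 0.69 [512.2 -37.7  62. ]
catch_middle [186.  94.] 0.71 [ 491.4 -290.    62. ]
```

View pics/w2.png

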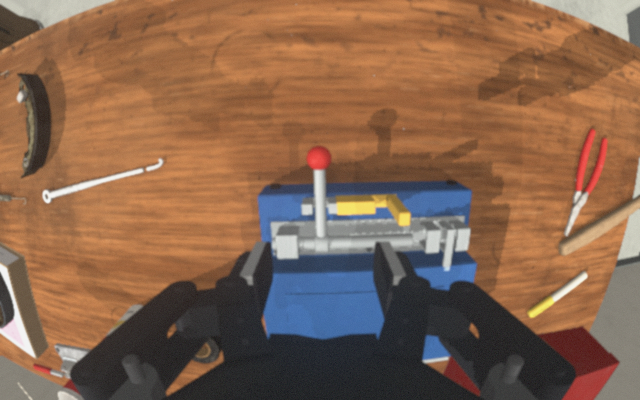

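The lid is shut. The knob is at pixel (319, 157), which gives (468.5, -40.5), and the handle bar runs straight along x, so yaw is about 0. The catch post is at about columns 390–410, so the notch should be near 54 mm of travel. Now I'll grip the knob.

Request:
send_rows --plan '[0.82, -0.05, 0.5, 0, 0, 0, 60, 0.82, -0.05, 1.5, 0, 0, 0, 60, 0.82, -0.05, 2.5, 0, 0, 0, 60, 0.82, -0.05, 3.2, 0, 0, 0, 60, 0.82, -0.05, 3.6, 0, 0, 0, 60, 0.82, -0.05, 3.65, 0, 0, 0, 60, 0.82, -0.05, 3.65, 0, 0, 0, 20, 0.82, -0.05, 3.65, 0, 0, 0, 10, 0.82, -0.05, 3.65, 0, 0, 0, 10, 0.82, -0.05, 3.65, 0, 0, 0, 10, 0.82, -0.05, 3.65, 0, 0, 0, 10]' --force 25

```text
time_s: 7.68
position: [468.3, -40.9, 43.9]
orientation: [[-1.0, 0.001, 0.002], [0.001, 1.0, -0.0], [-0.002, -0.0, -1.0]]
wrist_force: [0.1, -0.8, 4.4]
gripper_width: 19.9
grasp_force: 24.5
```

Request:
send_rows --plan '[0, 0, -0.2, 0, 0, 0, 10, -0.03, 0, -0.4, 0, 0, 0, 10, -0.08, 0, -0.6, 0, 0, 0, 10, -0.15, 0, -0.8, 0, 0, 0, 10, -0.25, 0, -1, 0, 0, 0, 10, -0.25, 0, -1, 0, 0, 0, 10, -0.25, 0, -1, 0, 0, 0, 10]'

```text
time_s: 8.55
position: [476.4, -40.7, 82.9]
orientation: [[-1.0, 0.0, -0.002], [0.0, 1.0, 0.0], [0.002, 0.0, -1.0]]
wrist_force: [-1.5, 0.1, -1.1]
gripper_width: 20.1
grasp_force: 24.5
```

Request:
send_rows --plan '[0, 0.1, 0, 0, 0, 0, 10, 0, 0.2, 0, 0, 0, 0, 10, 0, 0.3, 0, 0, 0, 0, 10, 0, 0.4, 0, 0, 0, 0, 10, 0, 0.5, 0, 0, 0, 0, 10, 0, 0.6, 0, 0, 0, 0, 10, 0, 0.7, 0, 0, 0, 0, 10, 0, 0.8, 0, 0, 0, 0, 10, 0, 0.9, 0, 0, 0, 0, 10, 0, 1, 0, 0, 0, 0, 10, 0, 1, 0, 0, 0, 0, 10, 0, 1, 0, 0, 0, 0, 10]' --force 20

```text
time_s: 10.05
position: [475.3, -0.1, 82.8]
orientation: [[-1.0, -0.0, -0.004], [-0.0, 1.0, 0.001], [0.004, 0.001, -1.0]]
wrist_force: [-6.5, -1.2, 1.4]
gripper_width: 20.0
grasp_force: 24.7
```

```bash
python3 - <<'E'
from h import *
s=manip.observe(); print(s['time_s'],s['position'],s['wrist_force'])
im=manip.camera('wrist'); v=im['color'][120:300,240:480,::-1]; cv2.imwrite('pics/w3.png',cv2.resize(v,None,fx=3,fy=3,interpolation=cv2.INTER_CUBIC))
E
```

```text
10.05 [ 4.75254703e+02 -1.13551433e-01  8.28199423e+01] [-6.52709891 -1.23368725  1.39914472]
```

View pics/w3.png

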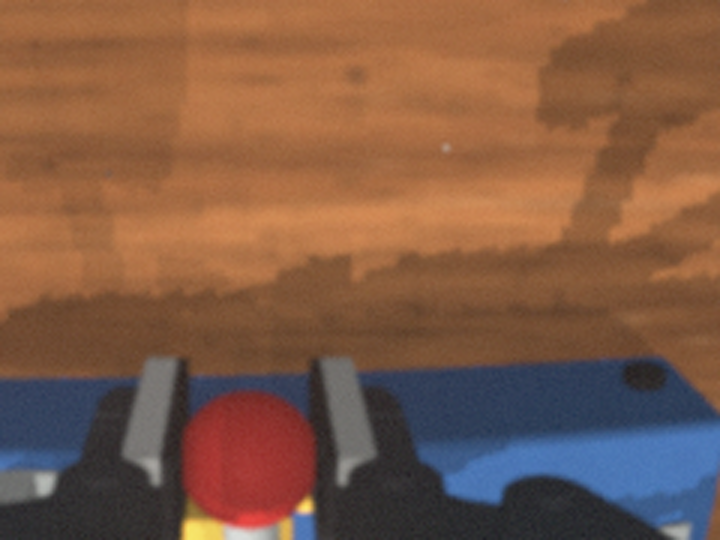

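The knob is held between the pads, and the bar is passing over the yellow catch with the post just to its right. I'll move in small steps from here, first easing the -x force.

Request:
send_rows --plan '[0.04, 0.04, 0, 0, 0, 0, 10, 0.045, 0.08, 0, 0, 0, 0, 10, 0.045, 0.12, 0, 0, 0, 0, 10, 0.05, 0.16, 0, 0, 0, 0, 10, 0.05, 0.2, 0, 0, 0, 0, 10, 0.05, 0.22, 0, 0, 0, 0, 10, 0.05, 0.22, 0, 0, 0, 0, 10]'

```text
time_s: 10.98
position: [475.3, 8.1, 83.2]
orientation: [[-1.0, 0.0, -0.0], [0.0, 1.0, 0.0], [0.0, 0.0, -1.0]]
wrist_force: [-5.3, -1.9, 1.3]
gripper_width: 20.2
grasp_force: 24.6
```

Request:
send_rows --plan '[0.03, 0.01, 0, 0, 0, 0, 10, 0.04, 0.025, 0, 0, 0, 0, 10, 0.04, 0.04, 0, 0, 0, 0, 10, 0.04, 0.05, 0, 0, 0, 0, 10, 0.04, 0.05, 0, 0, 0, 0, 10]'

```text
time_s: 11.6
position: [475.2, 10.1, 83.6]
orientation: [[-1.0, 0.0, 0.002], [0.0, 1.0, 0.0], [-0.002, 0.0, -1.0]]
wrist_force: [2.2, -1.6, -2.8]
gripper_width: 19.8
grasp_force: 24.5
```

Request:
send_rows --plan '[0, 0.0125, 0, 0, 0, 0, 10, 0, 0.025, 0, 0, 0, 0, 10, 0, 0.025, 0, 0, 0, 0, 10]'

```text
time_s: 11.98
position: [475.2, 11.1, 83.6]
orientation: [[-1.0, 0.0, 0.002], [0.0, 1.0, 0.0], [-0.002, 0.0, -1.0]]
wrist_force: [4.7, -0.8, -3.0]
gripper_width: 20.2
grasp_force: 24.4
```

Request:
send_rows --plan '[0, 0.0125, 0, 0, 0, 0, 10, 0, 0.025, 0, 0, 0, 0, 10, 0, 0.025, 0, 0, 0, 0, 10]'

```text
time_s: 12.35
position: [475.1, 12.0, 83.6]
orientation: [[-1.0, 0.0, 0.002], [0.0, 1.0, 0.0], [-0.002, 0.0, -1.0]]
wrist_force: [5.4, -1.2, -3.5]
gripper_width: 20.1
grasp_force: 24.4
```

Request:
send_rows --plan '[-0.02, 0.0125, 0, 0, 0, 0, 10, -0.02, 0.025, 0, 0, 0, 0, 10, -0.02, 0.025, 0, 0, 0, 0, 10]'

```text
time_s: 12.72
position: [475.0, 13.0, 83.3]
orientation: [[-1.0, 0.0, 0.0], [0.0, 1.0, 0.0], [-0.0, 0.0, -1.0]]
wrist_force: [3.5, -1.8, -4.7]
gripper_width: 20.1
grasp_force: 24.4
```

Request:
send_rows --plan '[0, 0.0125, 0, 0, 0, 0, 10, 0, 0.02, 0, 0, 0, 0, 10, 0, 0.02, 0, 0, 0, 0, 10]'

```text
time_s: 13.1
position: [474.9, 13.8, 83.4]
orientation: [[-1.0, 0.0, 0.0], [0.0, 1.0, 0.0], [-0.0, 0.0, -1.0]]
wrist_force: [5.0, -2.3, -3.6]
gripper_width: 20.2
grasp_force: 24.4
```

Request:
send_rows --plan '[0, 0.01, 0, 0, 0, 0, 10, 0, 0.02, 0, 0, 0, 0, 10, 0, 0.02, 0, 0, 0, 0, 10]'

```text
time_s: 13.48
position: [474.9, 14.6, 83.3]
orientation: [[-1.0, 0.0, 0.0], [0.0, 1.0, 0.0], [-0.0, 0.0, -1.0]]
wrist_force: [4.2, -1.7, -4.0]
gripper_width: 20.1
grasp_force: 24.4
```

Request:
send_rows --plan '[0, 0.01, 0, 0, 0, 0, 10, 0, 0.02, 0, 0, 0, 0, 10, 0, 0.02, 0, 0, 0, 0, 10]'

```text
time_s: 13.85
position: [474.9, 15.4, 83.3]
orientation: [[-1.0, 0.0, 0.0], [0.0, 1.0, 0.0], [-0.0, 0.0, -1.0]]
wrist_force: [4.5, -1.7, -4.4]
gripper_width: 20.1
grasp_force: 24.4
```

Request:
send_rows --plan '[0, 0.01, 0, 0, 0, 0, 10, 0, 0.02, 0, 0, 0, 0, 10, 0, 0.02, 0, 0, 0, 0, 10]'

```text
time_s: 14.22
position: [474.9, 16.2, 83.3]
orientation: [[-1.0, 0.0, 0.0], [0.0, 1.0, 0.0], [-0.0, 0.0, -1.0]]
wrist_force: [4.4, -2.3, -2.6]
gripper_width: 19.8
grasp_force: 24.4
```

```bash
python3 - <<'E'
from h import *
im=manip.camera('side'); v=im['color'][180:260,220:340,::-1]; cv2.imwrite('pics/s4.png',cv2.resize(v,None,fx=6,fy=6,interpolation=cv2.INTER_CUBIC))
E
```

```text
(no output)
```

View pics/s4.png

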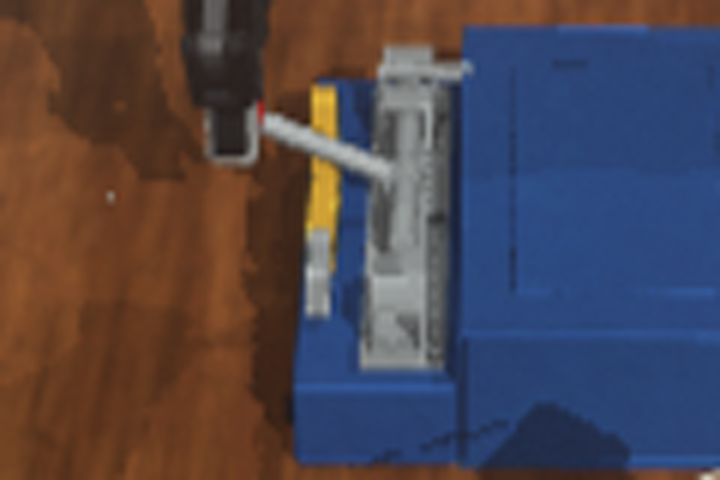

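The side crop shows the bar raised over the yellow catch with the post just beyond it, and the bolt moving under the shut lid. No contact yet, so I'll keep feeling forward.

Request:
send_rows --plan '[0.02, 0.01, 0, 0, 0, 0, 10, 0.02, 0.02, 0, 0, 0, 0, 10, 0.02, 0.02, 0, 0, 0, 0, 10]'

```text
time_s: 14.65
position: [474.9, 16.8, 83.5]
orientation: [[-1.0, 0.0, 0.002], [0.0, 1.0, -0.0], [-0.002, -0.0, -1.0]]
wrist_force: [6.5, -2.6, -4.6]
gripper_width: 20.0
grasp_force: 24.3
```

Request:
send_rows --plan '[0, 0.01, 0, 0, 0, 0, 10, 0, 0.02, 0, 0, 0, 0, 10, 0, 0.02, 0, 0, 0, 0, 10]'

```text
time_s: 15.02
position: [474.9, 16.9, 83.5]
orientation: [[-1.0, 0.001, 0.002], [0.001, 1.0, -0.002], [-0.002, -0.002, -1.0]]
wrist_force: [6.7, -4.4, -4.6]
gripper_width: 19.9
grasp_force: 24.3
```

Request:
send_rows --plan '[0, 0.01, 0, 0, 0, 0, 10, 0, 0.02, 0, 0, 0, 0, 10, 0, 0.02, 0, 0, 0, 0, 10]'

```text
time_s: 15.4
position: [474.8, 17.0, 83.5]
orientation: [[-1.0, 0.001, 0.002], [0.001, 1.0, -0.004], [-0.002, -0.004, -1.0]]
wrist_force: [5.7, -5.1, -4.5]
gripper_width: 19.7
grasp_force: 24.4
```

Contact with the post at y≈16.9, at about 3 N net. I'll back off to y≈15.0.

Request:
send_rows --plan '[-0.02, -0.04, 0, 0, 0, 0, 10, -0.04, -0.08, 0, 0, 0, 0, 10, -0.04, -0.08, 0, 0, 0, 0, 10, -0.04, -0.08, 0, 0, 0, 0, 10]'

```text
time_s: 15.9
position: [474.8, 15.9, 83.1]
orientation: [[-1.0, -0.0, -0.001], [-0.0, 1.0, 0.001], [0.001, 0.001, -1.0]]
wrist_force: [2.0, 2.0, -2.8]
gripper_width: 19.7
grasp_force: 24.4
```

Request:
send_rows --plan '[0, -0.02, 0, 0, 0, 0, 10, 0, -0.025, 0, 0, 0, 0, 10, 0, -0.025, 0, 0, 0, 0, 10]'

```text
time_s: 16.27
position: [474.9, 14.4, 83.2]
orientation: [[-1.0, 0.0, -0.001], [0.0, 1.0, 0.0], [0.001, 0.0, -1.0]]
wrist_force: [0.5, 2.2, -2.4]
gripper_width: 20.2
grasp_force: 24.5
```

Request:
send_rows --plan '[0.04, 0.01, 0.15, 0, 0, 0, 10, 0.08, 0.01, 0.3, 0, 0, 0, 10, 0.1, 0.01, 0.4, 0, 0, 0, 10, 0.12, 0.01, 0.5, 0, 0, 0, 10, 0.12, 0.01, 0.5, 0, 0, 0, 10]'

```text
time_s: 16.9
position: [468.9, 14.3, 62.5]
orientation: [[-1.0, 0.001, -0.003], [0.001, 1.0, -0.001], [0.003, -0.001, -1.0]]
wrist_force: [-5.8, -0.4, 1.3]
gripper_width: 20.1
grasp_force: 24.7
```

Below rail height with no resistance, so the bar is entering the notch. I'll lower it the rest of the way.

Request:
send_rows --plan '[0, 0, 0.12, 0, 0, 0, 10, 0.01, 0, 0.25, 0, 0, 0, 10, 0.02, 0, 0.35, 0, 0, 0, 10, 0.02, 0, 0.43, 0, 0, 0, 10, 0.02, 0, 0.46, 0, 0, 0, 10, 0.02, 0, 0.46, 0, 0, 0, 10]'

```text
time_s: 17.65
position: [469.8, 14.4, 45.5]
orientation: [[-1.0, 0.001, 0.0], [0.001, 1.0, -0.001], [-0.0, -0.001, -1.0]]
wrist_force: [-6.8, -1.4, 8.5]
gripper_width: 19.9
grasp_force: 25.3
```

Request:
send_rows --plan '[0, 0, 0, 0, 0, 0, 40, 0, 0, 0, 0, 0, 0, 60, 0, 0, 0, 0, 0, 0, 60, 0, 0, 0, 0, 0, 0, 60, 0, 0, -1, 0, 0, 0, 60, 0, 0, -2.2, 0, 0, 0, 60, -0.8, 0, -3.5, 0, 0, 0, 60, -0.8, 0, -3.7, 0, 0, 0, 60, -0.8, 0, -3.7, 0, 0, 0, 60, -0.8, 0, -3.7, 0, 0, 0, 60]'

```text
time_s: 18.9
position: [499.9, 14.7, 191.1]
orientation: [[-1.0, 0.0, -0.004], [0.0, 1.0, -0.0], [0.004, -0.0, -1.0]]
wrist_force: [-0.9, 0.3, -0.0]
gripper_width: 51.4
grasp_force: 0.0
```

```bash
python3 - <<'E'
from h import *
s=manip.observe(); im=manip.camera('wrist'); print(s['time_s'],s['position'],s['wrist_force'],s['gripper_width'])
v=im['color'][120:300,240:480,::-1]; a=cv2.resize(v,None,fx=3,fy=3,interpolation=cv2.INTER_CUBIC); cv2.imwrite('pics/w5.png',a)
im2=manip.camera('side'); v=im2['color'][180:260,220:340,::-1]; cv2.imwrite('pics/s5.png',cv2.resize(v,None,fx=6,fy=6,interpolation=cv2.INTER_CUBIC))
c=im['color'].astype(int); m=((c[...,0]>130)&(c[...,1]<80)&(c[...,2]<80)).astype(np.uint8); m[:,:250]=0;m[:,400:]=0;m[220:]=0
n,l,st,ce=cv2.connectedComponentsWithStats(m)
for i in range(1,n):
    if st[i,4]>60: print(st[i],ce[i],np.round(wray(im,s,ce[i][::-1],62),1))
E
```

```text
18.9 [499.89619804  14.72155958 191.09955929] [-0.92931948  0.33827317 -0.02624746] 51.41550956002216
[310 146  25  23 421] [322.46793349 157.51781473] [467.7  14.6  62. ]
```

View pics/w5.png

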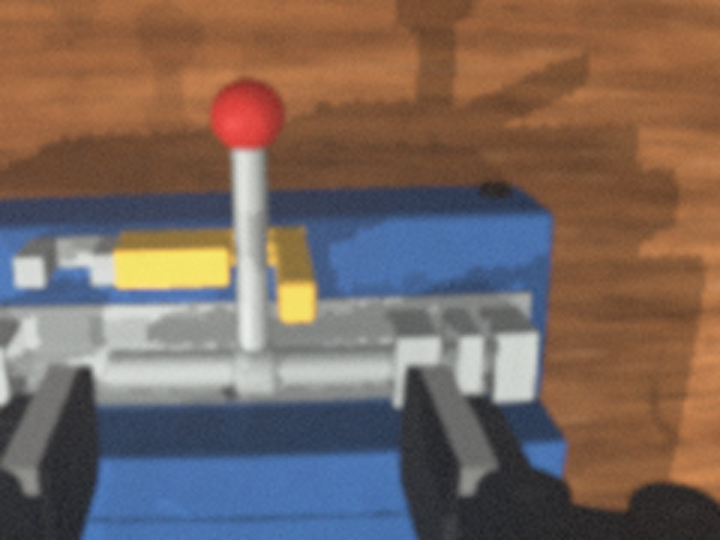

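View pics/s5.png

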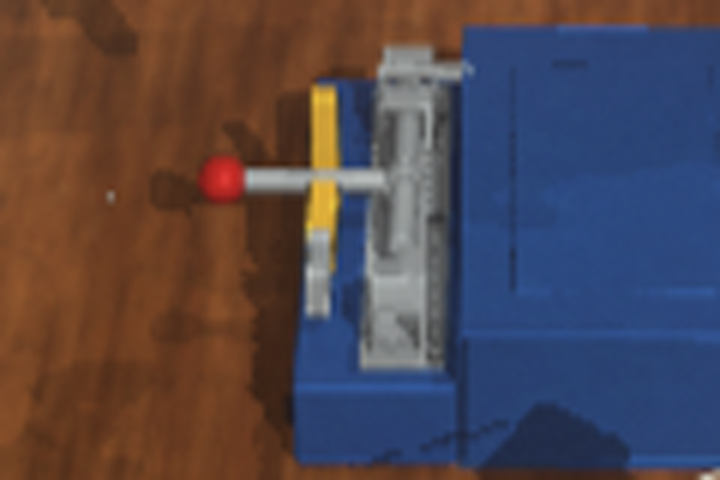

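Both crops show the handle level and down in the catch's notch between the rail and the post. The knob is at the same pixel row and size as when it started in the first notch, and the lid is shut.

```bash
python3 -c "
from bench import manip
print(manip.close_job())"
```

```text
the job is handed in; nothing more can be done
None
```

The job is handed in at about 19 s: the lid is shut, the bolt is thrown about 55 mm through the eye, and the handle lies down in the yellow catch's notch; the push I read on the end post was about 5 N at most, and no verdict was returned.

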